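Lock the slicing guide's stop with its quick-release pin

TASK

Set the slicing guide for thin slices: slide its blue stop plate all the way to the robot's right, against its stop, so that the steel guide cup on its foot stands over the hole in the rail. Then pull the red-knobbed detent pin out of the wooden block, push it down through the cup into the rail until it snaps fully home, and let go. Leave the black-knobbed pin in the block.

Things in the scene. Friction and masses are not known exactly. Their poses are not given: they have to be found in the camera images.
- red_pin: Stands in either bore of a fixed dark wooden block (66x160 mm, 56 high). Origin: pin axis, underside of its steel collar (on the block's top), z up, y along the row of bores. Red knob, 28 mm diameter, 18 to 50 above origin. Below: 10 mm shaft, 16 mm bulb with tapered nose, ends 49 below. Sprung balls hold the bulb: pull straight up, about 5 N in the first 10 mm; lift 50 to clear the block.
- black_pin: The same pin with a black knob, in the other bore of the wooden block, 100 mm from the red one. It stays there. (Wall cabinets with handles hang 440 mm above the worktop from about 0.55 m ahead of the base: carry the pin from block to guide in a straight line; an arc about the base can bring the wrist into them.)
- stop_grip (a point): Middle of the top edge of the upright blue stop plate, 95 mm above the worktop; plate 10 thick along y, 70 long along x, grip from above. It slides only along y (3 N friction); -y, to the robot's right, leads 30 to 80 mm to its stop, 20 short of a 45 high end wall. Its foot carries a steel cup, axis at +68 x, +40 y from here: mouth 44 wide, 25 above the rail, narrowing to a 20 bore.
- base_hole (a point): Mouth centre of the 20 mm hole in the fixed slicing guide's aluminium rail, 36 mm above the worktop; axes as stop_grip. With the plate at its stop the cup is over this hole and stop_grip is at x -68, y -40, z 59 in this frame. Balls in the hole snap round the pin's bulb (5 N push). Pin home: collar in the cup, its origin 16 above this point. Elsewhere the solid rail blocks the pin.
Mind the look-alikes: they are no part of the job. What is shaped like the red_pin but yellow is not meant.

How it is judged:
At the end, for the whole second after the job is handed in: The blue stop plate is within 6 mm of its stop; the red-knobbed pin is upright (within 11 degrees) in the cup over the rail hole, within 10 mm of the hole's axis, pushed past the balls to within 5 mm of fully home, released and at rest; the black-knobbed pin is within 12 mm of where it was (y of stop_grip in the frame of base_hole between -0.046 and -0.034 m and horizontal distance between red_pin and base_hole below 0.01 m and z of red_pin in the frame of base_hole between 0.008 and 0.021 m and angle between red_pin's own z axis and vertical below 0.2 rad and linear speed of red_pin below 0.02 m/s and distance of black_pin from where it was at the start of the episode below 0.012 m); the robot touches nothing.
It fails at once if the black-knobbed pin is pulled out of its bore (distance of black_pin from where it was at the start of the episode above 0.02 m).
It also fails if it takes over 56 s, if anything falls off the work surface, if the arm or the gripper's body presses on something with over 40 N, if the wrist force passes 120 N, or if a joint passes its speed limit or range.

ROBOT

A 7-joint arm with a two-finger parallel gripper is mounted at the origin on a cart in front of the work surface, level with it; the furniture and walls round the work are solid. World frame = base frame: x ahead of the robot, y to its left, z up, the work surface at z = 0. Lengths are in m, angles in rad, forces in N, time in s.
With the tool pointing down it reaches from about 0.4 to 0.85 m from the base axis. Payload 10.4 kg.
Tool frame: the origin (TCP) lies at the very end of the fingers, on their centre line; the grasp point (between the pads) lies 19 mm behind it; z points along the fingers, y is the line along which they close (so a half turn about z gives the same grasp; the last joint's range is limited). The gripper opens to 85 mm and grips with 20 to 120 N. Pads are 22 mm wide; open, the fingers measure 114 mm over their backs; the gripper's body (76 mm by 85 mm) begins 54 mm behind the grasp point. The pads swing forward as they close: fully open they stand 13 mm farther back than shut.
Start: joints at [-1.259, 0.332, -0.065, 1.46, 0.022, 1.35, -0.088], TCP at [0.205, 0.59, 0.231] pointing down, gripper open.
Joint ranges: [-2.6, 2.6], [-0.5, 2.12], [-1.47, 1.34], [0.16, 2.42], [-1.27, 4.41], [0.06, 2.06], [-2.6, 2.6]. Speed limits (rad/s): [2.22, 2.22, 2.79, 2.79, 3.14, 3.14, 3.14].

INTERFACE

Orientations are given as a unit quaternion [x, y, z, w].
In Python, from workcell import manip, vision, order gives the robot as it stands. The module is installed in compiled form; this text tells all that it offers.
- The arm moves only by the tool move_arm, never from a script. Its argument "motion" is a list of rows, each a list of 3 entries, a list of its own where there are three numbers: the shift along the tool's x, y, z scaled (see below), then the turn, a rotation vector about the tool's x, y, z scaled (see below), then the opening, from -1 (shut) to 1 (fully open). In form: [[[dx, dy, dz], [wx, wy, wz], hand], ...]. A call has 1 to 12 rows; each row shifts and turns the commanded pose from where the row before left it, along the tool's axes as they then stand; what a row does not reach is not made up. The controller multiplies each number of a shift by 0.75 m and each number of a turn by pi/4 rad. A row lasts 1/10 s, in which the tool goes at most 50 mm and 8.59 degrees, less where a joint would pass 70% of its speed; a pose out of reach is approached as far as the arm can. A call with a number of a shift or a turn outside -1 to 1 is refused whole. A call with a gripper value outside its range is refused whole. The fingers move at their own pace and stop on an object; "newtons" is the grip in N (left out, the last holds). Time passes only in rows, so rows that do not move let the fingers close. It gives the time, the measured TCP pose, the force, the opening and the grip force at its end, in the units of the state.
- manip.get_obs(): the state, without advancing time (a new reading comes with each control period).
- vision.camera(name): name is "scene" or "top"; returns a dict with "pixels" (420x560x3 uint8, red, green, blue), "fx", "fy", "cx", "cy" (pixels), "k1" (the pictures are not rectified: a ray, as slopes to the right and down, at radius r is drawn at 1 + k1 r^2 times it, then the intrinsics apply), "R" (3x3) and "t" (3): a world point X has camera coordinates R X + t. Camera axes: x right, y down, z forward; pixel columns grow to the right and rows downward; lengths in m; the calibration is good to about 2 mm. A picture is of the moment at which its call begins. There is no depth.
- order.hand_in(): hands the job in; it is judged then, once.
The state is a dict: "clock": time; "joint_pos": joint angles; "joint_velocities": joint speeds; "tau": joint torques, N m; "position": TCP position; "ee_rot": TCP orientation; "ft_force": force on the tool from outside, world axes, zero at the start; "torque": the same for the moment, N m; "grip_width": opening from 0.0 (shut) to 1.0 (fully open); "grasp_force": force on a finger pad.
Only numpy, scipy, OpenCV 4.12 (cv2) and the standard library are available. Lean on these libraries where they do the work, as an engineer would, in place of code of your own. Each camera call takes 0.05 s, during which the arm holds its last target. There are 200 camera calls.

## Working session

There is one attempt and no reset: what is moved stays moved. The work goes in short steps, Python scripts to look and compute and a tool call to move; the robot and the scene stay as the last step left them, time stands still between calls to the robot, and variables do not carry over. Pictures are saved under pics/ and viewed, at most 10 in all, crops included, and the job is handed in when it is done.

Besides the shell and the picture viewer there is one more tool, called after "Request:" as a command line: name --argument value ..., lists and objects as JSON in quotes. move_arm: Moves the arm, as the interface text tells. Its arguments: {"type":"object","properties":{"motion":{"type":"array"},"newtons":{"type":"number"}},"required":["motion"]}

```bash
mkdir -p pics; cat > h.py <<'E'
import numpy as np, cv2, pickle
from workcell import manip, vision, order
def snap(n):
    c=vision.camera(n); return c
def save(c,f): cv2.imwrite('pics/'+f,c['pixels'][:,:,::-1])
def ray(c,u,v):
    xd=np.array([(u-c['cx'])/c['fx'],(v-c['cy'])/c['fy']]); x=xd.copy()
    for _ in range(20): x=xd/(1+c['k1']*(x@x))
    R=np.array(c['R']);t=np.array(c['t']); d=R.T@np.array([x[0],x[1],1]); return -R.T@t,d/np.linalg.norm(d)
def onz(c,u,v,z):
    o,d=ray(c,u,v); return o+d*(z-o[2])/d[2]
def tri(c1,p1,c2,p2):
    A=np.zeros((3,3));b=np.zeros(3);L=[]
    for c,p in((c1,p1),(c2,p2)):
        o,d=ray(c,*p);P=np.eye(3)-np.outer(d,d);A+=P;b+=P@o;L.append((o,P))
    X=np.linalg.solve(A,b); return X,[np.linalg.norm(P@(X-o)) for o,P in L]
def proj(c,X):
    p=np.array(c['R'])@np.array(X)+np.array(c['t']);x=p[:2]/p[2];x=x*(1+c['k1']*(x@x));return x*[c['fx'],c['fy']]+[c['cx'],c['cy']]
E
python3 - <<'E'
from h import *
for n in('scene','top'):
    c=snap(n);save(c,n+'0.png');pickle.dump(c,open(n+'0.pkl','wb'));print(n,np.round(-np.array(c['R']).T@c['t'],3),c['fx'],c['k1'])
print(manip.get_obs())
E
```

```text
scene [ 0.007 -0.692  0.478] 450.71244867712045 -0.1224868828405195
top [ 0.368 -0.088  1.178] 456.30230959382567 -0.05727103874450679
{'clock': 0.1, 'joint_pos': array([-1.25861581,  0.33284327, -0.0646977 ,  1.46082962,  0.02160008,
        1.34990477, -0.08847472]), 'joint_velocities': array([ 0.00107708, -0.00189569,  0.00200302, -0.00149785,  0.00032131,
       -0.00092123,  0.00044378]), 'tau': array([ 1.70875792e-03, -6.26739979e+01,  4.92280663e-02, -3.92431784e+01,
        1.63084612e-02,  6.96478135e-03, -3.26776285e-05]), 'position': array([0.20524762, 0.58999189, 0.23058712]), 'ee_rot': array([ 1.66589031e-01,  9.86026206e-01, -6.39956534e-04, -7.89575871e-05]), 'ft_force': array([ 0.06599721, -0.3770577 , -0.11533636]), 'torque': array([ 0.01559504, -0.00454736,  0.02330459]), 'grasp_force': 0.0, 'grip_width': 0.9998360772217847}
```

View pics/scene0.png

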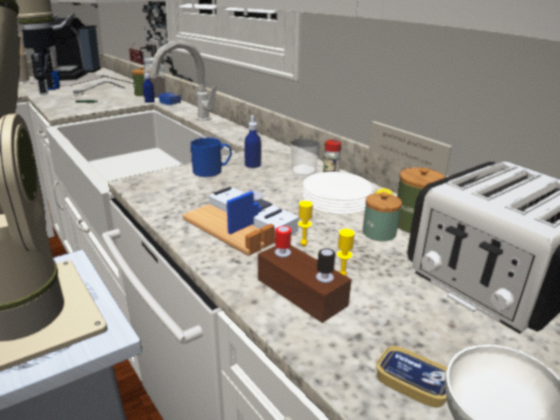

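View pics/top0.png

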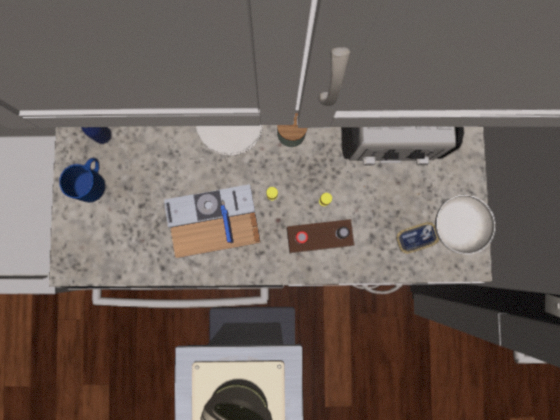

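```bash
cat >> h.py <<'E'
def masks(c):
    h=cv2.cvtColor(c['pixels'],cv2.COLOR_RGB2HSV).astype(int);H,S,V=h[...,0],h[...,1],h[...,2]
    return dict(red=((H<6)|(H>173))&(S>170)&(V>110), blue=(H>105)&(H<125)&(S>170)&(V>70), black=(V<45))
def blobs(m,box,mn=20):
    x0,y0,x1,y1=box;k=np.zeros(m.shape,np.uint8);k[y0:y1,x0:x1]=m[y0:y1,x0:x1]
    n,l,s,ce=cv2.connectedComponentsWithStats(k)
    return [(s[i].tolist(),np.round(ce[i],1).tolist(),l==i) for i in range(1,n) if s[i][4]>mn]
E
python3 - <<'E'
from h import *
s,t=[pickle.load(open(n+'0.pkl','rb')) for n in('scene','top')]
for nm,c,bx in(('s',s,dict(red=(260,215,310,270),blue=(220,185,265,240),black=(310,240,345,280))),('t',t,dict(red=(285,220,320,255),blue=(210,190,245,250),black=(330,220,355,245)))):
    m=masks(c)
    for k,b in bx.items():
        for st,ce,l in blobs(m[k],b):
            ct=max(cv2.findContours(l.astype(np.uint8),0,1)[0],key=len)
            print(nm,k,st,ce,cv2.minAreaRect(ct),cv2.approxPolyDP(ct,3,True)[:,0].tolist() if k=='blue' else '')
a=cv2.resize(t['pixels'][170:265,150:365],None,fx=3.6,fy=3.6,interpolation=2)
b=cv2.resize(s['pixels'][170:300,170:370],None,fx=3.87,fy=1.9*1,interpolation=2)
b=b[:, :a.shape[1]]
b=cv2.copyMakeBorder(b,0,0,0,a.shape[1]-b.shape[1],0)
cv2.imwrite('pics/crop0.png',np.vstack([a,b])[:,:,::-1])
E
```

```text
s red [275, 229, 16, 19, 218] [282.2, 238.8] ((282.5, 238.0), (18.0, 15.0), 90.0) 
s blue [228, 192, 24, 19, 79] [238.5, 198.6] ((237.92433166503906, 198.6459503173828), (7.866796493530273, 27.791114807128906), 53.97262954711914) [[251, 193], [228, 201], [229, 210], [231, 202]]
s black [319, 257, 14, 15, 169] [325.1, 264.1] ((325.5, 264.0), (14.0, 13.0), 90.0)
```

View pics/crop0.png

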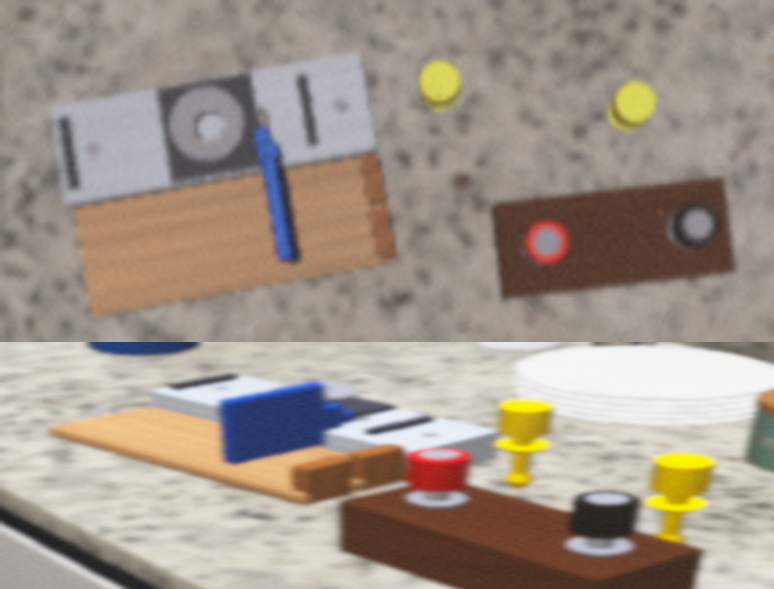

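```bash
python3 - <<'E'
from h import *
s,t=[pickle.load(open(n+'0.pkl','rb')) for n in('scene','top')]
for c,bx in((s,(222,180,270,236)),(t,(215,200,240,250))):
    h=cv2.cvtColor(c['pixels'],cv2.COLOR_RGB2HSV).astype(int)
    m=(h[...,0]>105)&(h[...,0]<128)&(h[...,1]>130)
    for st,ce,l in blobs(m,bx):
        ct=max(cv2.findContours(l.astype(np.uint8),0,1)[0],key=len)
        print('blue',st,ce,cv2.minAreaRect(ct),cv2.approxPolyDP(ct,2,True)[:,0].tolist())
    if c is t:
        for v in range(200,246,2):
            us=np.where(l[v])[0]
            if len(us): print(v,us.min(),us.max(),c['pixels'][v,us.min()-1:us.max()+2,2].tolist())
# knob discs: grey bright
for nm,c,bs in(('s',s,((272,222,294,240),(316,246,338,262))),('t',t,((295,229,310,246),(336,225,351,241)))):
    for b in bs:
        h=cv2.cvtColor(c['pixels'],cv2.COLOR_RGB2HSV).astype(int)
        m=(h[...,1]<110)&(h[...,2]>95)
        for st,ce,l in blobs(m,b,10): print(nm,b,st,ce)
R=tri(s,(283.2,229.5),t,(301.9,237.2));B=tri(s,(327.1,252.6),t,(343.6,232.5));print(R,B)
d=R[0]-B[0];print(np.linalg.norm(d),np.degrees(np.arctan2(-d[0],d[1])))
E
```

```text
blue [228, 192, 33, 41, 859] [241.5, 210.9] ((241.0773162841797, 210.7989501953125), (29.74964141845703, 38.481624603271484), 66.03751373291016) [[252, 192], [228, 201], [230, 232], [250, 223], [252, 216], [260, 209], [258, 203], [252, 201]]
blue [221, 206, 10, 36, 126] [225.7, 222.4] ((226.15383911132812, 223.26922607421875), (35.88924789428711, 4.510670185089111), 78.69007110595703) [[221, 206], [229, 241], [226, 211]]
206 221 223 [111, 162, 181, 175, 153]
208 221 224 [109, 168, 184, 179, 165, 155]
210 222 225 [130, 165, 175, 181, 179, 165]
212 222 226 [117, 170, 173, 177, 179, 162, 121]
214 222 226 [103, 142, 164, 176, 170, 125, 97]
216 223 226 [122, 159, 182, 184, 140, 92]
218 224 226 [152, 181, 183, 153, 92]
220 224 227 [124, 167, 186, 170, 118, 72]
222 225 227 [159, 183, 182, 142, 87]
224 225 227 [151, 184, 188, 154, 95]
226 225 228 [125, 170, 186, 172, 119, 71]
228 226 228 [157, 184, 182, 145, 88]
230 226 228 [154, 182, 181, 154, 93]
232 226 229 [126, 173, 183, 171, 120, 73]
234 227 229 [156, 188, 182, 144, 89]
236 227 229 [149, 185, 182, 155, 96]
238 227 230 [124, 170, 184, 169, 122, 77]
240 228 230 [160, 182, 174, 138, 84]
s (272, 222, 294, 240) [272, 222, 22, 18, 201] [284.2, 227.1]
s (316, 246, 338, 262) [316, 246, 22, 16, 231] [326.8, 251.3]
t (295, 229, 310, 246) [298, 233, 8, 8, 49] [301.5, 236.6]
t (336, 225, 351, 241) [340, 228, 8, 9, 55] [343.5, 231.7]
(array([ 0.4215609 , -0.15783667,  0.10550006]), [np.float64(0.000545688320602504), np.float64(0.0005456883206024737)]) (array([ 0.43230913, -0.25702573,  0.10569346]), [np.float64(0.00019662483286253312), np.float64(0.00019662483286247065)])
0.09976989805833064 6.184498020877262
```

```bash
python3 - <<'E'
from h import *
s,t=[pickle.load(open(n+'0.pkl','rb')) for n in('scene','top')]
R=tri(s,(282.8,229.2),t,(301.5,236.7));B=tri(s,(326.7,252.3),t,(343.4,232.1));print(R,B)
d=R[0]-B[0];print(np.linalg.norm(d),np.degrees(np.arctan2(-d[0],d[1])))
G=tri(s,(240.5,196.5),t,(226.5,227));print('grip',G, onz(t,226.5,227,.095))
a,b=onz(t,224.5,216,.095),onz(t,228.7,240,.095);d=a-b;print('plate yaw',np.degrees(np.arctan2(d[1],d[0])))
def cr(x,y):return((x+.5)/3.6-.5+150,(y+.5)/3.6-.5+170)
for p,q in(((52,106),(360,53)),((75,207),(375,152))):
    a,b=onz(t,*cr(*p),.036),onz(t,*cr(*q),.036);d=a-b;print('rail yaw',np.degrees(np.arctan2(-d[0],d[1])),a,b)
C=onz(t,*cr(206,123),.061);print('cup',C)
for yaw in(10,11):
    y=np.radians(yaw);M=np.array([[np.cos(y),-np.sin(y)],[np.sin(y),np.cos(y)]]);print((M.T@(C-G[0])[:2]))
print(proj(t,[0.3,0,0]),proj(t,[.8,0,0]))
E
```

```text
(array([ 0.42230986, -0.15660842,  0.10533518]), [np.float64(0.0010880038827887253), np.float64(0.0010880038827888155)]) (array([ 0.43285928, -0.25623891,  0.10570393]), [np.float64(0.00031762562011466), np.float64(0.00031762562011462435)])
0.10018812421091657 6.044267874107486
grip (array([0.44772442, 0.0206414 , 0.09296365]), [np.float64(0.0008627615097666324), np.float64(0.000862761509766544)]) [0.44830985 0.01999066 0.095     ]
plate yaw 10.024017035762082
rail yaw 9.453801522169154 [0.52445433 0.18347083 0.036     ] [ 0.56038239 -0.03229537  0.036     ]
rail yaw 10.010208038130859 [0.4534497  0.16618723 0.036     ] [ 0.49030431 -0.04260811  0.036     ]
cup [0.50845778 0.07187447 0.061     ]
[0.06870721 0.03990849]
[0.06939325 0.0387033 ]
[237.95685823 287.67833381] [238.10164268  98.25755189]
```

The top picture shows the red knob at (301.5,237), the black one at (343,232), the blue plate's top edge around (226.5,227) and the cup at about (207,204). The scene picture agrees with all of these. The guide is yawed 10°.

Request:
move_arm --motion '[[[0,0,0],[0,0,-0.162],1],[[0,0,0],[0,0,-0.162],1],[[0,0,0],[0,0,-0.162],1],[[0,0,0],[0,0,-0.162],1],[[-0.0117,-0.0503,0],[0,0,0],0.2],[[-0.0117,-0.0503,0],[0,0,0],0.2],[[-0.0117,-0.0503,0],[0,0,0],0.2],[[-0.0117,-0.0503,0],[0,0,0],0.2],[[-0.0117,-0.0503,0],[0,0,0],0.2],[[-0.0117,-0.0503,0],[0,0,0],0.2],[[-0.0117,-0.0503,0],[0,0,0],0.2],[[-0.0117,-0.0503,0],[0,0,0],0.2]]' --newtons 40

```text
clock: 1.3
position: [0.327, 0.3036, 0.2311]
ee_rot: [-0.087, 0.996, -0.0, -0.0]
ft_force: [0.4, 0.1, 1.3]
grip_width: 0.6
grasp_force: 0.0
```

```bash
cat > d.py <<'E'
import sys
from h import *
from scipy.spatial.transform import Rotation as Ro
o=manip.get_obs();M=Ro.from_quat(o['ee_rot']);np.set_printoptions(precision=4,suppress=True)
print(o['clock'],o['position'],'ydir',np.degrees(np.arctan2(M.as_matrix()[1,1],M.as_matrix()[0,1])),'tilt',M.as_matrix()[:,2],'q',o['joint_pos'],'F',o['ft_force'],o['grip_width'],o['grasp_force'])
if len(sys.argv)>3:
    X=np.array(sys.argv[1:4],float);print('units',M.inv().apply(X-o['position'])/.75)
    th=np.radians(float(sys.argv[4]) if len(sys.argv)>4 else 100);W=np.array([[-np.sin(th),np.cos(th),0],[np.cos(th),np.sin(th),0],[0,0,-1]]).T
    print('turn',(M.inv()*Ro.from_matrix(W)).as_rotvec()/(np.pi/4))
E
python3 d.py .448 .020 .14
```

```text
1.3 [0.327  0.3036 0.2311] ydir 99.97400913121126 tilt [-0.0003 -0.     -1.    ] q [-0.8975 -0.0651  0.0451  1.9077  0.0029  1.2992  0.8916] F [0.3927 0.0823 1.3381] 0.5998852595783478 0.0
units [-0.0934 -0.4003  0.1214]
turn [ 0.     -0.0003 -0.0006]
```

Request:
move_arm --motion '[[[-0.0117,-0.05,0.005],[0,0,0],0.2],[[-0.0117,-0.05,0.005],[0,0,0],0.2],[[-0.0117,-0.05,0.005],[0,0,0],0.2],[[-0.0117,-0.05,0.005],[0,0,0],0.2],[[-0.0117,-0.05,0.02],[0,0,0],0.2],[[-0.0117,-0.05,0.02],[0,0,0],0.2],[[-0.0117,-0.05,0.02],[0,0,0],0.2],[[-0.0117,-0.05,0.02],[0,0,0],0.2],[[0,0,0],[0,0,0],0.2],[[0,0,0],[0,0,0],0.2]]'

```text
clock: 2.3
position: [0.4476, 0.0213, 0.1558]
ee_rot: [-0.086, 0.996, -0.0, -0.001]
ft_force: [0.5, 0.8, -0.5]
grip_width: 0.6
grasp_force: 0.0
```

```bash
python3 d.py .448 .020 .070; python3 - <<'E'
from h import *
s,t=snap('scene'),snap('top')
save(s,'s1.png')
E
```

```text
2.3 [0.4476 0.0213 0.1558] ydir 99.86610782590328 tilt [-0.0013 -0.0003 -1.    ] q [-0.593  -0.0173  0.444   2.024   0.0083  1.1345  1.5904] F [ 0.4607  0.7549 -0.503 ] 0.6004641359636673 0.0
units [-0.0004 -0.0018  0.1144]
turn [-0.0001 -0.0016 -0.003 ]
```

View pics/s1.png

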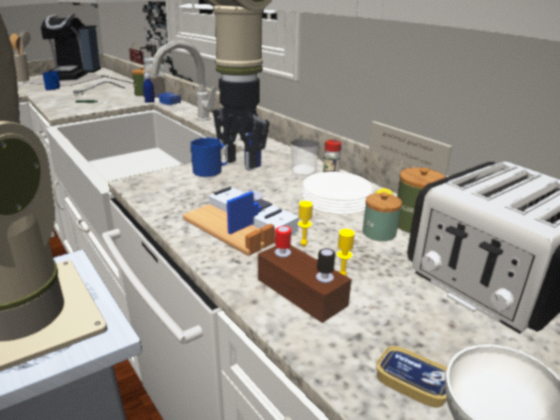

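The gripper's fingertips are at about (240,160), directly over the plate's top edge at (240,196). I'll go down and grip it.

Request:
move_arm --motion '[[[0,-0.0018,0.03],[0,0,0],0.2],[[0,0,0.03],[0,0,0],0.2],[[0,0,0.03],[0,0,0],0.2],[[0,0,0.024],[0,0,0],0.2],[[0,0,0],[0,0,0],-1],[[0,0,0],[0,0,0],-1],[[0,0,0],[0,0,0],-1],[[0,0,0],[0,0,0],-1],[[0,0,0],[0,0,0],-1],[[0,0,0],[0,0,0],-1]]' --newtons 40

```text
clock: 3.4
position: [0.4488, 0.0212, 0.072]
ee_rot: [-0.087, 0.996, 0.001, 0.001]
ft_force: [-2.4, 2.1, 8.1]
grip_width: 0.107
grasp_force: 42.0
```

Request:
move_arm --motion '[[[0,-0.008,0],[0,0,0],-1],[[0,-0.008,0],[0,0,0],-1],[[0,-0.008,0],[0,0,0],-1],[[0,-0.008,0],[0,0,0],-1],[[0,-0.005,0],[0,0,0],-1],[[0,-0.005,0],[0,0,0],-1]]'

```text
clock: 4.0
position: [0.4542, -0.0098, 0.072]
ee_rot: [-0.087, 0.996, 0.001, 0.001]
ft_force: [-3.4, 14.0, 7.5]
grip_width: 0.112
grasp_force: 42.0
```

Request:
move_arm --motion '[[[0,-0.005,0],[0,0,0],-1],[[0,-0.005,0],[0,0,0],-1],[[0,-0.005,0],[0,0,0],-1],[[0,0,0],[0,0,0],-1]]'

```text
clock: 4.4
position: [0.4543, -0.0101, 0.0719]
ee_rot: [-0.091, 0.996, 0.007, -0.001]
ft_force: [-16.2, 46.8, 17.6]
grip_width: 0.104
grasp_force: 45.7
```

Request:
move_arm --motion '[[[0,0.006,0],[0,0,0],-1],[[0,0.006,0],[0,0,0],-1],[[0,0,0],[0,0,0],-1]]'

```text
clock: 4.7
position: [0.4542, -0.0097, 0.072]
ee_rot: [-0.088, 0.996, 0.002, 0.001]
ft_force: [-6.1, 10.6, 9.3]
grip_width: 0.105
grasp_force: 42.7
```

```bash
python3 d.py .448 .020 .070;
```

```text
4.7 [ 0.4542 -0.0097  0.072 ] ydir 100.11362073496836 tilt [ 0.0007  0.0033 -1.    ] q [-0.5322  0.1207  0.4832  2.0976 -0.0736  0.9374  1.7389] F [-6.1081 10.6067  9.3247] 0.10539986299755437 42.731046080589294
units [0.0012 0.0404 0.0028]
turn [0.004  0.0017 0.0025]
```

Open, rise and look.

Request:
move_arm --motion '[[[0,0,0],[0,0,0],0.0],[[0,0,0],[0,0,0],0.0],[[0,0,0],[0,0,0],0.2],[[0,0,-0.05],[0,0,0],0.2],[[0,0,-0.05],[0,0,0],0.2],[[0,-0.05,-0.03],[0,0,0],0.2],[[0,-0.06,0],[0,0,0],0.2],[[0.0,-0.06,0],[0,0,0],0.2],[[0.0,-0.06,0],[0,0,0],0.2],[[0,0,0],[0,0,0],0.2]]'

```text
clock: 5.7
position: [0.4833, -0.1891, 0.1687]
ee_rot: [-0.083, 0.997, -0.002, 0.0]
ft_force: [0.7, 1.0, 0.0]
grip_width: 0.598
grasp_force: 0.0
```

```bash
python3 d.py .4225 -.1570 .12; python3 - <<'E'
from h import *
s,t=snap('scene'),snap('top')
pickle.dump(s,open('scene1.pkl','wb'));pickle.dump(t,open('top1.pkl','wb'))
a=cv2.resize(t['pixels'][170:265,150:365],None,fx=3.6,fy=3.6,interpolation=2)
b=cv2.resize(s['pixels'][170:300,170:370],None,fx=3.87,fy=1.9,interpolation=2)
cv2.imwrite('pics/crop1.png',np.vstack([a,b])[:,:,::-1])
E
```

```text
5.7 [ 0.4833 -0.1891  0.1687] ydir 99.5206675277553 tilt [ 0.0006 -0.0033 -1.    ] q [-0.3336  0.1547  0.6791  1.8544 -0.1024  1.1666  2.1168] F [0.703  1.0134 0.02  ] 0.5976145061437509 0.0
units [0.0729 0.0559 0.0647]
turn [-0.0042  0.0001 -0.0107]
```

View pics/crop1.png

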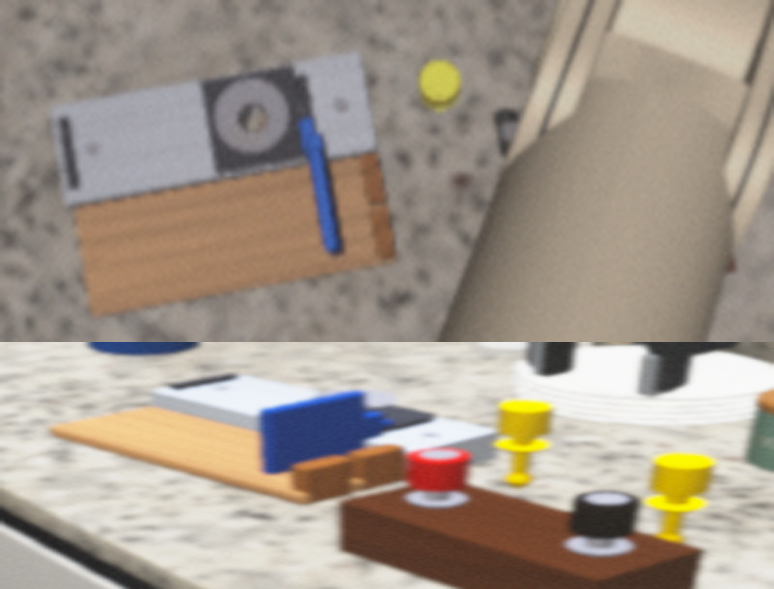

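```bash
python3 - <<'E'
from h import *
s,t,t0=[pickle.load(open(n+'.pkl','rb')) for n in('scene1','top1','top0')]
def cr(x,y):return((x+.5)/3.6-.5+150,(y+.5)/3.6-.5+170)
y=np.radians(10);M=np.array([[np.cos(y),-np.sin(y)],[np.sin(y),np.cos(y)]])
def ringc(c,u,v):
    g=cv2.cvtColor(c['pixels'],cv2.COLOR_RGB2GRAY);x0,y0=u-14,v-14
    k=(g[y0:y0+29,x0:x0+29]);_,m=cv2.threshold(k,0,255,cv2.THRESH_OTSU)
    m=m.copy();yy,xx=np.mgrid[:29,:29];m[(xx-14)**2+(yy-14)**2>144]=0
    ct=max(cv2.findContours(m,0,1)[0],key=cv2.contourArea);(cx,cy),r=cv2.minEnclosingCircle(ct);e=cv2.fitEllipse(ct);print(cx+x0,cy+y0,r,e[0][0]+x0,e[0][1]+y0,e[1]);return e[0][0]+x0,e[0][1]+y0
for c,(u,v),xy in((t0,(207,204),(206,123)),(t,(220,202),(252,118))):
    p=ringc(c,u,v);print('ring',onz(c,*p,.061),'eye',onz(c,*cr(*xy),.061))
g=tri(s,(251,198.5),t,(239,224.7))
print('hole-eye bottom',onz(t,*cr(254,118),.036))
h=cv2.cvtColor(t['pixels'],cv2.COLOR_RGB2HSV).astype(int);m=(h[...,0]>105)&(h[...,0]<128)&(h[...,1]>130)
for st,ce,l in blobs(m,(228,198,250,248)): print(st,ce)
for v in range(214,242,4):
    us=np.where(l[v])[0];print(v,us.min(),us.max(),t['pixels'][v,us.min()-1:us.max()+2,2].tolist())
G0=np.array([.448,.0203]);G1=G0+[.0054,-.0309];print('pred hole',G1+M@[.068,.04])
E
```

```text
206.8333330154419 203.8333330154419 10.069304466247559 206.7972059249878 203.78309631347656 (19.097461700439453, 19.417766571044922)
ring [0.50851471 0.07203223 0.061     ] eye [0.50845778 0.07187447 0.061     ]
219.5 201.5 10.12432861328125 219.4178009033203 201.5013952255249 (19.526275634765625, 19.571096420288086)
ring [0.51394    0.04099754 0.061     ] eye [0.51166281 0.04044192 0.061     ]
hole-eye bottom [0.51487955 0.04191488 0.036     ]
[233, 203, 11, 36, 124] [238.3, 219.7]
214 236 239 [115, 149, 168, 167, 130, 86]
218 237 239 [119, 159, 171, 156, 103]
222 238 240 [145, 169, 170, 140, 89]
226 239 241 [147, 173, 170, 133, 86]
230 239 242 [119, 163, 175, 159, 110, 73]
234 240 242 [142, 173, 172, 147, 89]
238 241 243 [148, 165, 154, 117, 81]
pred hole [0.513421   0.04060039]
```

The plate is now at the end of its travel near the wall. The cup ring is centred at about (219.4,201.5), so the hole is near (0.5137, 0.0408). Next is the red pin.

Request:
move_arm --motion '[[[0.036,0.028,0],[0,0,-0.01],0.3],[[0.036,0.028,0.03],[0,0,0],0.3],[[0,0,0],[0,0,0],0.3],[[0,0,0],[0,0,0],0.3]]'

```text
clock: 6.2
position: [0.423, -0.1493, 0.1457]
ee_rot: [-0.092, 0.996, 0.001, 0.0]
ft_force: [0.1, -0.7, 0.1]
grip_width: 0.65
grasp_force: 0.0
```

```bash
python3 d.py .4222 -.157 .077
```

```text
6.2 [ 0.423  -0.1493  0.1457] ydir 100.56101749043253 tilt [ 0.0001  0.0013 -1.    ] q [-0.4014 -0.0154  0.6449  2.0435  0.0089  1.1106  1.9946] F [ 0.0665 -0.6851  0.1377] 0.6503692855010051 0.0
units [ 0.003  -0.01    0.0916]
turn [0.0016 0.0005 0.0125]
```

Request:
move_arm --motion '[[[0.003,-0.01,0.01],[0,0,0.012],0.3],[[0,0,0],[0,0,0],0.3],[[0,0,0],[0,0,0],0.3]]'

```text
clock: 6.5
position: [0.4228, -0.1591, 0.1384]
ee_rot: [-0.086, 0.996, -0.0, -0.0]
ft_force: [-0.3, 0.3, -0.2]
grip_width: 0.644
grasp_force: 0.0
```

```bash
python3 d.py .4222 -.157 .077
```

```text
6.5 [ 0.4228 -0.1591  0.1384] ydir 99.83029585111916 tilt [-0.0001 -0.0007 -1.    ] q [-0.389   0.0042  0.6587  2.0454 -0.0021  1.0928  2.013 ] F [-0.3476  0.3294 -0.2212] 0.6444837030203082 0.0
units [0.0003 0.003  0.0818]
turn [-0.0008 -0.0003 -0.0038]
```

Request:
move_arm --motion '[[[0,0.002,0.02],[0,0,0],0.3],[[0,0,0.02],[0,0,0],0.3],[[0,0,0.02],[0,0,0],0.3],[[0,0,0.02],[0,0,0],0.3],[[0,0,0],[0,0,0],0.0],[[0,0,0],[0,0,0],-1],[[0,0,0],[0,0,0],-1],[[0,0,0],[0,0,0],-1],[[0,0,0],[0,0,0],-1],[[0,0,0],[0,0,0],-1]]' --newtons 60

```text
clock: 7.5
position: [0.4228, -0.1571, 0.079]
ee_rot: [-0.086, 0.996, -0.0, 0.001]
ft_force: [-0.3, -0.1, 5.9]
grip_width: 0.309
grasp_force: 59.6
```

```bash
python3 d.py .4222 -.157 .16
```

```text
7.5 [ 0.4228 -0.1571  0.079 ] ydir 99.89204623493458 tilt [ 0.0014  0.0001 -1.    ] q [-0.3738  0.1051  0.6651  2.1071 -0.0802  0.9518  2.0786] F [-0.2966 -0.1426  5.8709] 0.30940453711351124 59.568613353185356
units [ 0.0006  0.0003 -0.1081]
turn [-0.0002  0.0018 -0.0024]
```

Request:
move_arm --motion '[[[0,0,-0.006],[0,0,0],-1],[[0,0,-0.006],[0,0,0],-1],[[0,0,-0.006],[0,0,0],-1],[[0,0,-0.015],[0,0,0],-1],[[0,0,-0.02],[0,0,0],-1],[[0,0,-0.02],[0,0,0],-1],[[0,0,-0.02],[0,0,0],-1],[[0,0,-0.02],[0,0,0],-1],[[0,0,0],[0,0,0],-1],[[0,0,0],[0,0,0],-1]]'

```text
clock: 8.5
position: [0.4224, -0.157, 0.1632]
ee_rot: [-0.086, 0.996, 0.0, 0.001]
ft_force: [-1.0, 0.2, -1.9]
grip_width: 0.303
grasp_force: 60.7
```

```bash
python3 d.py .5137 .0408 .163; python3 - <<'E'
from h import *
s=snap('scene')
save(dict(pixels=cv2.resize(s['pixels'][100:330,170:370],None,fx=2.5,fy=2.5)),'c2.png')
E
```

```text
8.5 [ 0.4224 -0.157   0.1632] ydir 99.89596268872889 tilt [ 0.001   0.0003 -1.    ] q [-0.4002 -0.0361  0.6532  2.0192  0.0234  1.1503  1.9867] F [-0.9522  0.1852 -1.9128] 0.30257279023102024 60.66959992982447
units [-0.1653  0.2389  0.0005]
turn [ 0.0002  0.0013 -0.0023]
```

View pics/c2.png

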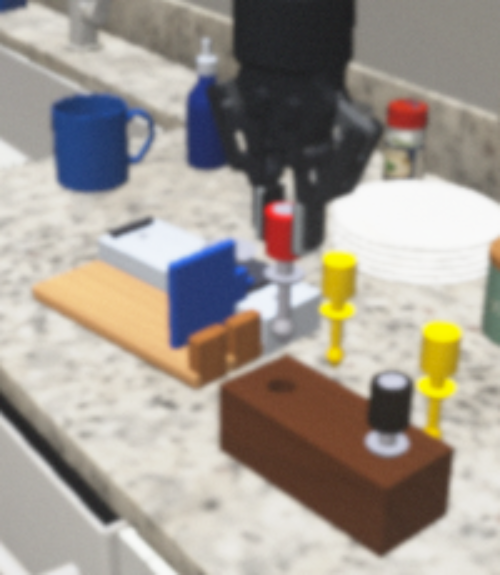

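Pin is out and upright (collar at crop (284,272)), and the black pin is still seated. I'll carry it straight across.

Request:
move_arm --motion '[[[0,0,-0.02],[0,0,0],-1],[[-0.0165,0.0239,0],[0,0,0],-1],[[-0.0165,0.0239,0],[0,0,0],-1],[[-0.0165,0.0239,0],[0,0,0],-1],[[-0.0165,0.0239,0],[0,0,0],-1],[[-0.0165,0.0239,0],[0,0,0],-1],[[-0.0165,0.0239,0],[0,0,0],-1],[[-0.0165,0.0239,0],[0,0,0],-1],[[-0.0165,0.0239,0],[0,0,0],-1],[[-0.0165,0.0239,0],[0,0,0],-1],[[-0.0165,0.0239,0],[0,0,0],-1],[[0,0,0],[0,0,0],-1]]'

```text
clock: 9.75
position: [0.514, 0.0443, 0.1775]
ee_rot: [-0.088, 0.996, 0.0, -0.0]
ft_force: [0.2, 0.6, -1.2]
grip_width: 0.305
grasp_force: 60.7
```

Request:
move_arm --motion '[[[0,0,0],[0,0,0],-1],[[0,0,0],[0,0,0],-1]]'

```text
clock: 9.95
position: [0.5132, 0.0401, 0.1779]
ee_rot: [-0.086, 0.996, -0.0, -0.0]
ft_force: [-0.2, -0.1, -0.8]
grip_width: 0.302
grasp_force: 60.7
```

```bash
python3 d.py .5137 .0408 .077; python3 - <<'E'
from h import *
s=snap('scene')
for z in (.15,.155,.16): print(z,proj(s,[.5137,.0408,z]))
m=masks(s)['red']
for st,ce,l in blobs(m,(200,100,320,240)): print(st,ce)
save(dict(pixels=cv2.resize(s['pixels'][100:250,170:340],None,fx=4,fy=4)),'c3.png')
E
```

```text
9.95 [0.5132 0.0401 0.1779] ydir 99.83222577009411 tilt [-0.0004 -0.0003 -1.    ] q [-0.5988  0.1254  0.4684  1.8436 -0.0606  1.1871  1.6315] F [-0.2164 -0.1098 -0.8233] 0.30248554417671036 60.669977171346545
units [-0.0009  0.0008  0.1345]
turn [-0.0003 -0.0006 -0.0037]
0.15 [262.04018198 161.07981448]
0.155 [262.05001311 158.83043704]
0.16 [262.0599956 156.5713533]
[255, 135, 8, 17, 109] [258.1, 143.9]
```

View pics/c3.png

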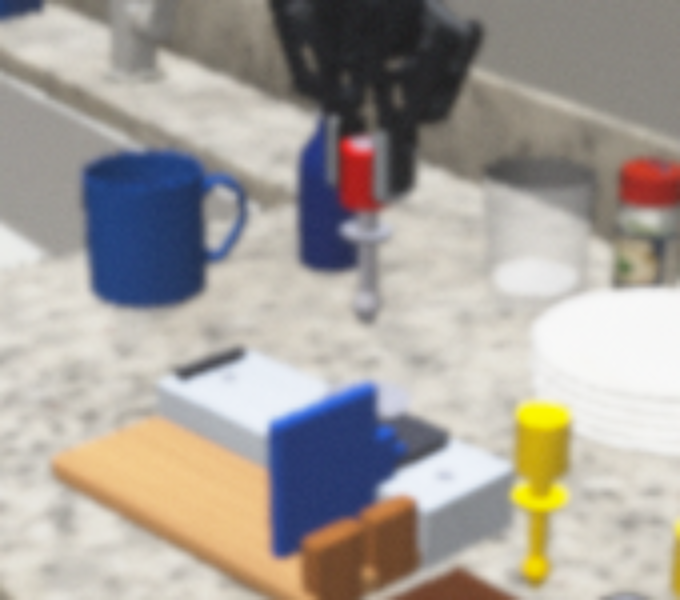

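The pin hangs upright over the cup, with its collar at (261.4,157.6) against a predicted (262,158). Now I'll lower it.

Request:
move_arm --motion '[[[-0.0006,0.0006,0.018],[0,0,0],-1],[[0,0,0.018],[0,0,0],-1],[[0,0,0.018],[0,0,0],-1],[[0,0,0.008],[0,0,0],-1],[[0,0,0.008],[0,0,0],-1],[[0,0,0.008],[0,0,0],-1],[[0,0,0.008],[0,0,0],-1],[[0,0,0],[0,0,0],-1]]'

```text
clock: 10.8
position: [0.5133, 0.0413, 0.1128]
ee_rot: [-0.086, 0.996, -0.0, -0.0]
ft_force: [0.1, -1.4, -0.8]
grip_width: 0.306
grasp_force: 60.7
```

```bash
python3 d.py .5137 .0408 .074
```

```text
10.8 [0.5133 0.0413 0.1128] ydir 99.89329089085496 tilt [-0.0009 -0.0002 -1.    ] q [-0.5843  0.2014  0.4618  1.9133 -0.1028  1.0508  1.6642] F [ 0.0511 -1.4065 -0.7835] 0.3062686911806616 60.66227090544999
units [-0.0005 -0.0007  0.0518]
turn [-0.0001 -0.0012 -0.0024]
```

Request:
move_arm --motion '[[[0,0,0.006],[0,0,0],-1],[[0,0,0.006],[0,0,0],-1],[[0,0,0.006],[0,0,0],-1],[[0,0,0.006],[0,0,0],-1],[[0,0,0.006],[0,0,0],-1],[[0,0,0.006],[0,0,0],-1],[[0,0,0],[0,0,0],-1]]'

```text
clock: 11.5
position: [0.5133, 0.0413, 0.0858]
ee_rot: [-0.086, 0.996, -0.0, -0.0]
ft_force: [-0.6, 0.2, -2.6]
grip_width: 0.305
grasp_force: 60.4
```

Request:
move_arm --motion '[[[0,0,0.006],[0,0,0],-1],[[0,0,0.006],[0,0,0],-1],[[0,0,0.003],[0,0,0],-1],[[0,0,0],[0,0,0],-1]]'

```text
clock: 11.9
position: [0.5136, 0.0413, 0.0754]
ee_rot: [-0.086, 0.996, 0.0, -0.0]
ft_force: [-1.8, -0.6, 3.8]
grip_width: 0.307
grasp_force: 61.3
```

Request:
move_arm --motion '[[[0,0,0.004],[0,0,0],-1],[[0,0,0.004],[0,0,0],-1],[[0,0,0],[0,0,0],-1]]'

```text
clock: 12.2
position: [0.5156, 0.0415, 0.074]
ee_rot: [-0.086, 0.996, 0.001, 0.002]
ft_force: [-18.8, -2.6, 55.6]
grip_width: 0.309
grasp_force: 68.1
```

Request:
move_arm --motion '[[[0,0,0.003],[0,0,0],-1],[[0,0,0],[0,0,0],-1]]'

```text
clock: 12.4
position: [0.5169, 0.0419, 0.0728]
ee_rot: [-0.086, 0.996, 0.002, 0.003]
ft_force: [-19.1, -3.0, 61.8]
grip_width: 0.308
grasp_force: 70.8
```

It hit a hard stop at the expected height of TCP z ≈ 0.075. I'll relax the push, release, rise and check.

Request:
move_arm --motion '[[[0,0,-0.006],[0,0,0],-1],[[0,0,-0.002],[0,0,0],-1],[[0,0,0],[0,0,0],-0.2],[[0,0,0],[0,0,0],0.1],[[0,0,0],[0,0,0],0.2],[[0,0,0],[0,0,0],0.2],[[0,0,-0.03],[0,0,0],0.2],[[0,0,-0.05],[0,0,0],0.2],[[0,0,-0.05],[0,0,0],0.2]]'

```text
clock: 13.3
position: [0.513, 0.041, 0.1711]
ee_rot: [-0.086, 0.996, -0.0, -0.001]
ft_force: [1.5, 0.3, 0.2]
grip_width: 0.601
grasp_force: 0.0
```

Request:
move_arm --motion '[[[0.06,0,0],[0,0,0],0.2],[[0.06,0,0],[0,0,0],0.2],[[0.0,0.06,0],[0,0,0],0.2],[[0,0.06,0],[0,0,0],0.2],[[0,0.06,0],[0,0,0],0.2],[[0,0.06,0],[0,0,0],0.2],[[0,0.06,0],[0,0,0],0.2],[[0,0,0],[0,0,0],0.2],[[0,0,0],[0,0,0],0.2]]'

```text
clock: 14.2
position: [0.3859, 0.248, 0.1701]
ee_rot: [-0.087, 0.996, -0.0, -0.0]
ft_force: [-0.2, -0.7, -0.4]
grip_width: 0.601
grasp_force: 0.0
```

```bash
python3 d.py; python3 - <<'E'
from h import *
s,t=snap('scene'),snap('top')
for z in (.052,.102): print(z,proj(s,[.5137,.0408,z]),proj(t,[.5137,.0408,z]))
a=cv2.resize(t['pixels'][170:265,150:365],None,fx=3.6,fy=3.6,interpolation=2)
b=cv2.resize(s['pixels'][170:240,200:300],None,fx=3.6,fy=3.6,interpolation=2)
b=cv2.copyMakeBorder(b,0,0,0,a.shape[1]-b.shape[1],0)
cv2.imwrite('pics/crop4.png',np.vstack([a,b])[:,:,::-1])
for n,c in(('s',s),('t',t)):
    for st,ce,l in blobs(masks(c)['red'],(190,170,290,240)): print(n,st,ce)
E
```

```text
14.2 [0.3859 0.248  0.1701] ydir 100.00852219444467 tilt [-0.0006 -0.0009 -1.    ] q [-0.8577  0.0059  0.1881  1.971  -0.0008  1.1657  1.0761] F [-0.2196 -0.6893 -0.4451] 0.6006223926424541 0.0
0.052 [261.87575591 203.24155722] [219.91284296 202.06489877]
0.102 [261.95318514 182.18424204] [217.51909772 199.37017278]
s [256, 184, 10, 12, 101] [260.3, 189.2]
```

View pics/crop4.png

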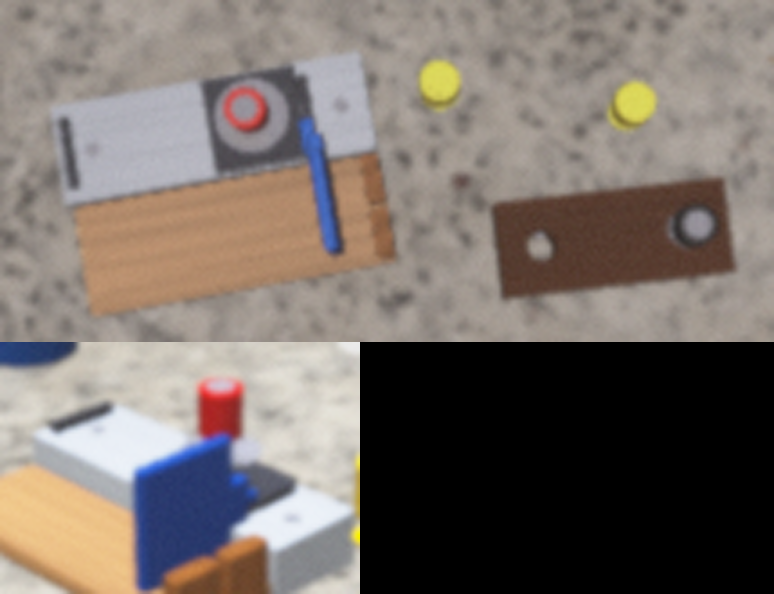

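The pin is fully home. The knob-top disc sits at scene (261.3,181.9) and top (217.4,199.4), against predictions of (262,182.2) and (217.5,199.4). The plate is at its stop and the black pin hasn't moved.

```bash
python3 -c "
from workcell import order
print(order.hand_in())"
```

```text
the job is handed in; nothing more can be done
None
```

The job is handed in at about 14 s: the blue plate is at its right stop, the red pin is released and fully home in the rail hole by the final pictures, and the black pin is still in its bore; the hand-in itself returned no verdict.

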